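# Angle a batten past the keeper post into the offcut bay

## Robot

A 6-joint arm with a two-finger parallel gripper is mounted at the origin on the work surface. World frame = base frame: x ahead of the robot, y to its left, z up, the work surface at z = 0. Lengths are in mm, angles in rad, forces in N, time in s.
With the tool pointing down it reaches from about 400 to 925 mm from the base axis. Payload 12.5 kg.
Tool frame: the origin (TCP) lies on the centre line of the jaws, within the pads' length; the fingertips stand 25 mm ahead of it and the grasp point (between the pads) lies 6 mm ahead of it (env.tip_extent is the distance from the TCP to the fingertips, in mm); x points along the fingers, z is the direction in which the jaws open and shut, and the axes are right-handed (so a half turn about x gives the same grasp; the last joint's range is limited). The gripper opens to 95 mm and grips with 3 to 60 N. Pads are 20 mm wide; open, the fingers measure 119 mm over their backs; the gripper's body (75 mm by 180 mm) begins 59 mm behind the grasp point.
Start: joints at [1.078, 0.491, 1.559, -0, 1.092, -0.106], TCP at [235.751, 578.848, 239.661] pointing down, gripper open.
Joint ranges: [-3.1, 3.1], [-0.84, 2.19], [0.05, 2.79], [-1.13, 4.28], [0.06, 2.93], [-2.69, 2.69]. Speed limits (rad/s): [2.22, 2.22, 2.79, 3.14, 3.14, 3.14].

## Interface

Orientations are given as [roll, pitch, yaw] about the fixed x, y, z axes, in that order (R = Rz(yaw) Ry(pitch) Rx(roll)).
In Python, from cell import env gives the robot as it stands.
- The arm moves only by the tool step_arm, never from a script. Its argument "rows" is a list of rows, each a list of 6 numbers: the shift along the tool's x, y, z in mm, then the turn, a rotation vector about the tool's x, y, z in rad. In form: [[x, y, z, wx, wy, wz], ...]. A call has 1 to 8 rows; each row shifts and turns the pose as measured when the row begins, along the tool's axes as they then stand; what a row does not reach is not made up. A row lasts 1/8 s, in which the tool goes at most 62.5 mm and 10.7 degrees, less where a joint would pass 70% of its speed; a pose out of reach is approached as far as the arm can. A call is refused whole if a number of a shift passes 62.5 or a number of a turn 0.188, either way. A call with a gripper value outside its range is refused whole. "grip" is the finger opening in mm, from 0 to 95.1, set as the call begins (left out, the last holds). The fingers move at their own pace and stop on an object; the grip force is fixed at half the most. Time passes only in rows, so rows that do not move let the fingers close. It gives the time, the measured TCP pose, the force and the opening at its end, in the units of the state.
- env.state(): the state, without advancing time (a new reading comes with each control period).
- env.read_camera(name): name is "scene" or "top" or "wrist"; returns the picture (400x640x3 uint8, red, green, blue); there is no depth.
- env.get_calibration(name): a dict with "fx", "fy", "cx", "cy" (pixels), "pose" (4x4, takes a point from camera to world coordinates); the wrist camera has in their place "hand_eye" (4x4, takes a point from camera to tool coordinates, whose origin is the TCP and whose axes are the tool frame's). Camera axes: x right, y down, z forward; pixel columns grow to the right and rows downward; lengths in mm; the calibration is good to about 2 mm. A picture is of the moment at which its call begins: read the wrist's pose just before it. get_calibration takes no time and is no camera call.
- env.job_done(): hands the job in, once; it reports no verdict.
The state is a dict: "t": time; "joints": joint angles; "qvel": joint speeds; "tau": joint torques, N m; "eef_pos": TCP position; "tcp_rot": TCP orientation; "ft_force": force on the tool from outside, world axes, zero at the start; "moment": the same for the moment, N m; "opening": opening from 0.0 (shut) to 1.0 (fully open).
Only numpy, scipy, OpenCV 4.12 (cv2) and the standard library are available. Lean on these libraries where they do the work, as an engineer would, in place of code of your own. Each camera call takes 0.05 s, during which the arm holds its last target.

## Task

Put the loose pine batten away in the empty offcut bay by pushing it along the table: push its left end in behind the steel post first, then swing the right end in, until the batten lies snug along the bay's back board. Do not pick it up or lift it, and leave the jar, the mug and the tin where they stand.

Things in the scene. Friction and masses are not known exactly. Their poses are not given: they have to be found in the camera images.
- bay: Fixed three-sided plywood bay, open above and towards the robot, no floor. Origin: on the table, mid-length, at the back board's front face. +x into the board (away from the robot), +y left along it, z up. Inside: 310 mm long (y), 95 mm deep (x -95 to 0). Board and end cheeks 18 mm thick, 36 mm high. Behind the board, to x +108, fixed stock up to 36 mm high. Its place varies, yaw up to 0.15 rad
- post: Fixed round steel post, 24 mm diameter, 50 mm high, just outside the bay's mouth. Origin: its axis at the table; axes as the bay's. It stands 107 mm in front of the back board (95 mm free behind it) and 50 to 80 mm left of the bay's middle: from right cheek to post the mouth is only 193 to 223 mm, less than the batten
- batten_mid (a point): Centre (half-way up, 16 mm above the table) of the loose pine batten, 260 mm long, 36 mm wide, 32 mm high, about 0.16 kg, lying flat in front of the bay and rather to its right. Axes: y along its length towards its left end, x across it away from the robot, z up. It slides with friction and stays where it is left
- batten_left (a point): Middle of the batten's left end face (130 mm from its centre along its +y), 16 mm above the table
- batten_right (a point): Middle of the batten's right end face (130 mm from its centre along its -y), 16 mm above the table
- jar: Bystander: closed glass jar, 60 mm diameter, 85 mm high, loose. Origin: centre of its underside
- mug: Bystander: white mug, 76 mm diameter, 85 mm high, with a handle, loose. Origin: centre of its underside
- tin: Bystander: grey tin, 66 mm diameter, 65 mm high, loose. Origin: centre of its underside
Mind the look-alikes: they are no part of the job. What is meant by the post is not pink or red, and is the larger of those in its own colour.

How it is judged (in metres and radians):
On the way:
1. the batten's left end has gone in behind the post while its right end is still outside the bay (y of batten_left in the frame of post above 0 m and x of batten_left in the frame of post above 0.012 m and x of batten_right in the frame of bay below -0.095 m).
At the end, for the whole second after the job is handed in: The batten lies flat on the table inside the bay, between the cheeks and behind the post, with both ends within 10 mm of the back board (end centres less than 28 mm in front of it) (x of batten_left in the frame of bay between -0.028 and 0 m and x of batten_right in the frame of bay between -0.028 and 0 m and y of batten_left in the frame of bay below 0.158 m and y of batten_right in the frame of bay above -0.158 m and height (world z) of each of batten_left, batten_right below 0.022 m); the robot touches nothing.
It fails at once if the batten is lifted: its middle or an end more than 12 mm off the table (height (world z) of any of batten_mid, batten_left, batten_right above 0.028 m).
It fails at once if the jar, the mug or the tin is moved more than 20 mm (distance of any of jar, mug, tin from where it was at the start of the episode above 0.02 m).
It also fails if it takes over 72 s, if anything falls off the work surface, if the arm or the gripper's body presses on something with over 40 N, if the wrist force passes 120 N, or if a joint passes its speed limit or range.

## Working session

There is one attempt and no reset: what is moved stays moved. The work goes in short steps, Python scripts to look and compute and a tool call to move; the robot and the scene stay as the last step left them, time stands still between calls to the robot, and variables do not carry over. Pictures are saved under pics/ and viewed, and the job is handed in when it is done.

Besides the shell and the picture viewer there is one more tool, called after "Call:" in YAML: its name, and indented under it one key for each argument. step_arm: Moves the arm, as the interface text tells. Its arguments: {"type":"object","properties":{"rows":{"type":"array","items":{"type":"array","items":{"type":"number"}}},"grip":{"type":"number"}},"required":["rows"]}

```bash
mkdir -p pics; ls
python3 - <<'E'
from cell import env
import cv2
s=env.state();print(s)
for n in("scene","top"):
    im=env.read_camera(n);cv2.imwrite(f"pics/{n}0.png",im[:,:,::-1]);print(env.get_calibration(n))
print(env.get_calibration("wrist"))
E
```

```text
pics
{'t': 0.0, 'joints': array([ 1.07838291e+00,  4.91553745e-01,  1.55949441e+00, -2.36114519e-05,
        1.09167321e+00, -1.05571054e-01]), 'qvel': array([-4.68773344e-04,  4.36688462e-04,  1.40178525e-03, -1.54228049e-05,
       -2.69007124e-04,  7.82743797e-04]), 'tau': array([ 1.53056619e-03, -6.12660885e+01, -2.58183771e+01,  6.93124649e-02,
        4.81517392e-02, -1.03110629e-04]), 'eef_pos': array([235.64809509, 578.62367096, 239.04985698]), 'tcp_rot': array([ 3.054572  ,  1.56966742, -2.04464845]), 'ft_force': array([0.72317276, 0.04403142, 0.45446467]), 'moment': array([ 0.00489567, -0.00328182, -0.0085013 ]), 'opening': 0.9965093718993332}
{'fx': 393.3524979644962, 'fy': 393.3524979644962, 'cx': 309.8788951519874, 'cy': 202.5154177828103, 'pose': array([[-4.62976567e-01,  7.03848425e-01, -5.38748636e-01,
         1.01247295e+03],
       [ 8.86368457e-01,  3.68950688e-01, -2.79689737e-01,
         2.55195255e+02],
       [ 1.91249899e-03, -6.07019591e-01, -7.94684565e-01,
         7.00816635e+02],
       [ 0.00000000e+00,  0.00000000e+00,  0.00000000e+00,
         1.0000
[... 220 characters left out ...]
9654317e-01,  2.62392877e-02,  1.65748683e-03,
         3.79465429e+01],
       [-5.51262071e-03, -1.47541870e-01, -9.89040448e-01,
         9.48407619e+02],
       [ 0.00000000e+00,  0.00000000e+00,  0.00000000e+00,
         1.00000000e+00]])}
{'fx': 280.0168203244987, 'fy': 280.0168203244987, 'cx': 320.59419459055994, 'cy': 196.8018067694255, 'hand_eye': array([[ 2.99330376e-04, -2.40280562e-01,  9.70703437e-01,
        -1.44552213e+02],
       [ 2.02722966e-04, -9.70703446e-01, -2.40280626e-01,
         6.72489421e+01],
       [ 9.99999935e-01,  2.68707170e-04, -2.41850639e-04,
         2.75786504e-01],
       [ 0.00000000e+00,  0.00000000e+00,  0.00000000e+00,
         1.00000000e+00]])}
```

View pics/top0.png

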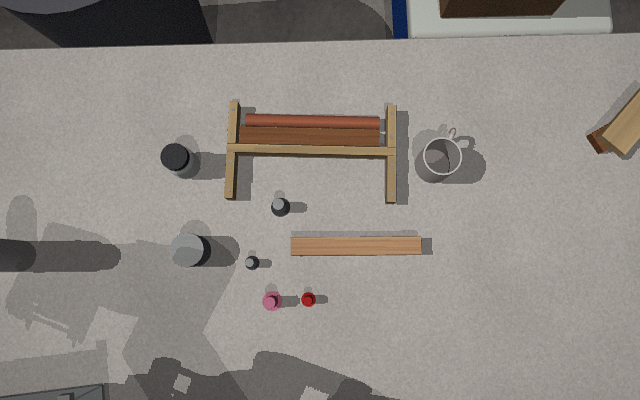

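View pics/scene0.png

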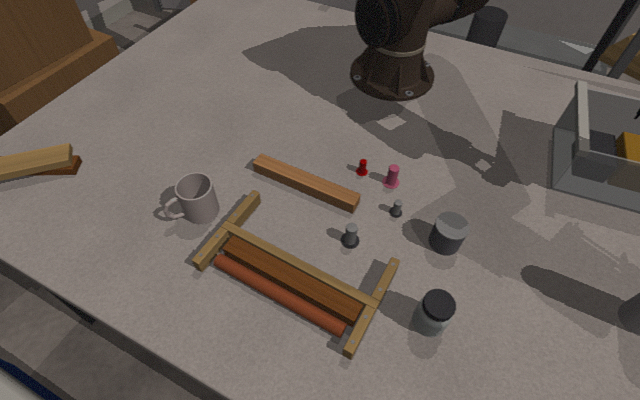

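```bash
python3 - <<'E'
import cv2
im=cv2.imread("pics/top0.png")
cv2.imwrite("pics/top0z.png",cv2.resize(im[85:320,210:440],None,fx=3.4,fy=2.5,interpolation=cv2.INTER_CUBIC)[:600])
E
cat > h.py <<'E'
import numpy as np,cv2
from cell import env
def ray(n,u,v,z):
    c=env.get_calibration(n);T=c["pose"]
    d=T[:3,:3]@np.array([(u-c["cx"])/c["fx"],(v-c["cy"])/c["fy"],1.])
    o=T[:3,3];return o+d*(z-o[2])/d[2]
E
```

```text
(no output)
```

View pics/top0z.png

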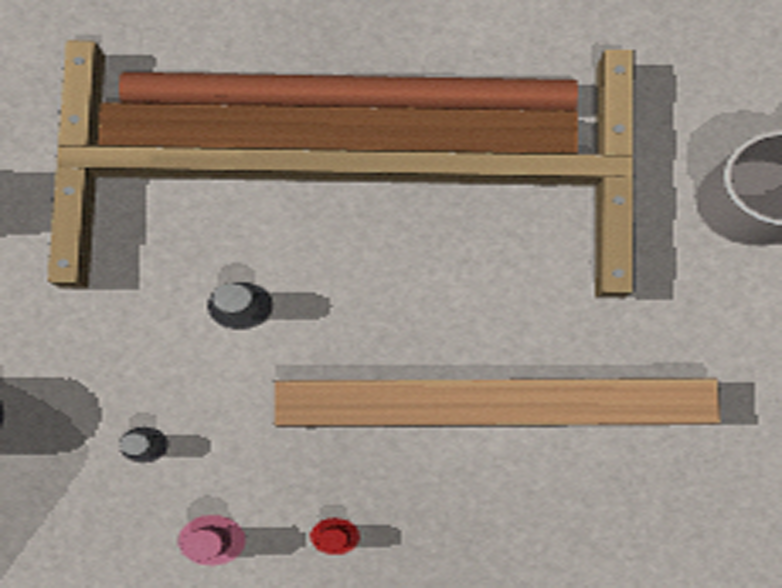

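```bash
python3 - <<'E'
from h import *
pts={'LBin':(87,168,36),'RBin':(598,177,36),'LFin':(79,285,36),'RFin':(597,296,36),'LFout':(49,282,36),'RFout':(632,296,36),
'bLt':(275,381,32),'bRt':(717,379,32),'bRb':(718,424,32),'bLb':(275,426,32),'postTop':(233,297,50),'postBase':(240,306,0),
'smallTop':(133,442,25),'smallbase':(143,444,0),'pinkb':(212,540,0),'redb':(335,537,0)}
P={k:ray("top",210+x/3.4,85+y/2.5,z)[:2] for k,(x,y,z) in pts.items()}
for k,p in P.items(): print(k,p.round(1))
d=P['LBin']-P['RBin'];print('len',np.hypot(*d),'yaw',np.arctan2(-d[0],d[1]))
O=(P['LBin']+P['RBin'])/2
d=P['bLt']+P['bLb']-P['bRt']-P['bRb'];print('batt',np.hypot(*d)/2,'yaw',np.arctan2(-d[0],d[1]),(P['bLt']+P['bLb']+P['bRt']+P['bRb'])/4)
for k,(u,v,z) in dict(jar=(174,150,85),tin=(186,249,65),mug=(442,156,85)).items(): print(k,ray("top",u,v,z).round(0))
# scene check
for k,(u,v,z) in dict(postTop=(351,229,50),postBase=(350,241,0),smallbase=(396,213,0),tin=(451,225,65),jar=(438,306,85),mug=(195,190,85)).items(): print('scene',k,ray("scene",u,v,z).round(0))
E
python3 - <<'E'
import cv2
im=cv2.imread("pics/scene0.png")
cv2.imwrite("pics/sc0z.png",cv2.resize(im[140:360,160:470],None,fx=2.5,fy=2.5,interpolation=cv2.INTER_CUBIC))
E
```

```text
LBin [698.9 214. ]
RBin [683.1 -91.8]
LFin [602.4 218.6]
RFin [585.4 -86.7]
LFout [605.3 236.3]
RFout [ 584.9 -107.3]
bLt [522.6 104.3]
bRt [ 517.5 -154.3]
bRb [ 482.  -152.8]
bLb [487.  104.8]
postTop [588.3 126.3]
postBase [587.8 127. ]
smallTop [476.8 188.7]
smallbase [475.5 186.8]
pinkb [397.5 146. ]
redb [398.   72.9]
len 306.20312589485235 yaw -0.0516843406788949
batt 258.1199111940263 yaw -0.019855744435904595 [502.28352557 -24.49252515]
jar [694. 324.  85.]
tin [503. 303.  65.]
mug [ 668. -193.   85.]
scene postTop [592. 129.  50.]
scene postBase [588. 129.   0.]
scene smallbase [475. 190.   0.]
scene tin [503. 301.  65.]
scene jar [687. 324.  85.]
scene mug [ 674. -182.   85.]
```

View pics/sc0z.png

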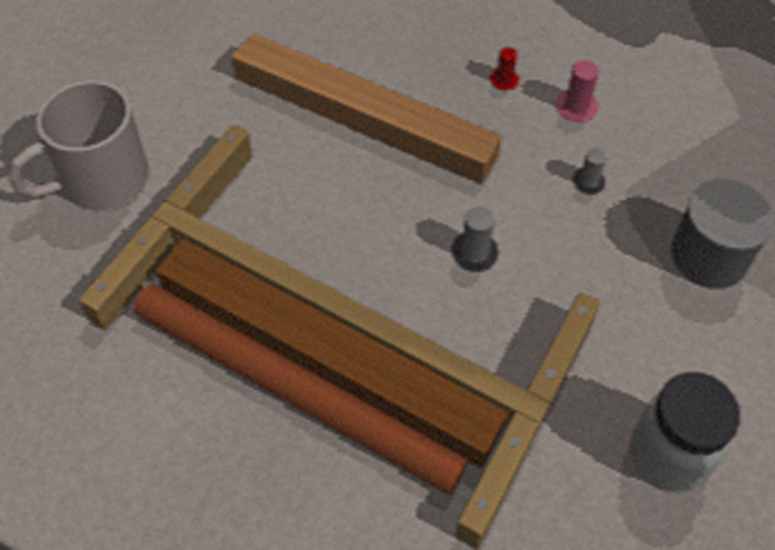

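```bash
cat >> h.py <<'E'
from scipy.spatial.transform import Rotation as Ro
BO=np.array([691.,61.]);BY=-0.052
def b2w(p):
    c,s=np.cos(BY),np.sin(BY);return BO+np.array([[c,-s],[s,c]])@np.asarray(p,float)
def w2b(p):
    c,s=np.cos(BY),np.sin(BY);return np.array([[c,s],[-s,c]])@(np.asarray(p,float)[:2]-BO)
def cur():
    s=env.state();return s["eef_pos"],Ro.from_euler("xyz",s["tcp_rot"]).as_matrix(),s
def go(xy,z,yaw):
    """world target; yaw: jaws (tool z) along batten of that yaw (mod pi). prints tool shift, turn"""
    p,R,s=cur()
    zc=np.array([-np.sin(yaw),np.cos(yaw),0]); 
    if zc@R[:,2]<0: zc=-zc
    x=np.array([0,0,-1.]);Rt=np.c_[x,np.cross(zc,x),zc]
    d=R.T@(np.array([*xy,z])-p);w=Ro.from_matrix(R.T@Rt).as_rotvec()
    print("t",s["t"],"p",p.round(1),"q6",s["joints"][5].round(2),"shift",d.round(1),"turn",w.round(3),"norm",np.linalg.norm(d).round(0))
    return d,w
def bat(c,yaw,a,n):
    u=np.array([-np.sin(yaw),np.cos(yaw)]);N=np.array([np.cos(yaw),np.sin(yaw)])
    return np.asarray(c)+a*u+n*N
E
python3 - <<'E'
from h import *
p,R,s=cur();print(R.round(3))
y=-0.02;c=[502.3,-24.5]
t=bat(c,y,55,-50);print(t);go(t,150,y)
E
```

```text
[[-0.    -0.926  0.377]
 [-0.001  0.377  0.926]
 [-1.     0.    -0.001]]
[453.40992633  31.4889337 ]
t 0.1 p [235.6 578.7 239.1] q6 -0.11 shift [  89.5 -408.1 -424.5] turn [-0.367 -0.001 -0.   ] norm 596.0
```

Call:
step_arm:
  rows:
    - [0, 0, 0, -0.125, 0, 0]
    - [0, 0, 0, -0.125, 0, 0]
    - [0, 0, 0, -0.12, 0, 0]
    - [0, 0, 0, 0, 0, 0]
  grip: 95

```text
t: 0.6
eef_pos: [235.4, 578.2, 237.7]
tcp_rot: [2.65, 1.567, -2.069]
ft_force: [0.2, 0.7, -0.1]
opening: 0.997
```

Run:
```python
from h import *
y=-0.02;c=[502.3,-24.5]
t=bat(c,y,55,-50);go(t,150,y)
```

```text
t 0.6 p [235.4 578.2 237.7] q6 -0.49 shift [  89.1 -221.9 -544.9] turn [ 0.013 -0.003 -0.002] norm 595.0
```

Call:
step_arm:
  rows:
    - [5, -20, -50, 0, 0, 0]
    - [5, -20, -50, 0, 0, 0]
    - [5, -20, -50, 0, 0, 0]
    - [5, -20, -50, 0, 0, 0]
    - [5, -20, -50, 0, 0, 0]
    - [5, -20, -50, 0, 0, 0]
    - [5, -20, -50, 0, 0, 0]
    - [5, -20, -50, 0, 0, 0]

```text
t: 1.6
eef_pos: [391.3, 166.2, 196.9]
tcp_rot: [-3.105, 1.568, -1.562]
ft_force: [0.5, -0.2, -0.3]
opening: 1.0
```

Run:
```python
from h import *
y=-0.02;c=[502.3,-24.5]
t=bat(c,y,55,-50);go(t,150,y)
```

```text
t 1.6 p [391.3 166.2 196.9] q6 -1.29 shift [  47.3  -65.7 -132.9] turn [-0.007 -0.002  0.   ] norm 156.0
```

Call:
step_arm:
  rows:
    - [14, -21, -43, 0, 0, 0]
    - [14, -21, -43, 0, 0, 0]
    - [14, -21, -43, 0, 0, 0]
    - [0, 0, 0, 0, 0, 0]

```text
t: 2.1
eef_pos: [452.9, 27.8, 154.2]
tcp_rot: [-2.439, 1.568, -0.913]
ft_force: [0.1, -0.0, -0.0]
opening: 0.999
```

Run:
```python
from h import *
y=-0.02;c=[502.3,-24.5]
t=bat(c,y,55,-50);go(t,36,y)
```

```text
t 2.1 p [452.9  27.8 154.2] q6 -1.61 shift [118.2  -0.2   4. ] turn [-0.025 -0.002  0.002] norm 118.0
```

Call:
step_arm:
  rows:
    - [40, 0, 2, -0.02, 0, 0]
    - [40, 0, 0, 0, 0, 0]
    - [36, 0, 0, 0, 0, 0]
    - [2, 0, 0, 0, 0, 0]

```text
t: 2.6
eef_pos: [453.6, 31.2, 34.7]
tcp_rot: [-1.975, 1.566, -0.438]
ft_force: [0.4, 1.0, 0.3]
opening: 0.998
```

Run:
```python
from h import *
y=-0.02;c=[502.3,-24.5]
t=bat(c,y,55,-28);go(t,36,y)
cf=b2w([-143,-94]);yf=-0.50;print(cf)
t=bat(cf,yf,55,-28);go(t,36,yf)
cv2.imwrite("pics/w1.png",env.read_camera("top")[:,:,::-1])
```

```text
t 2.6 p [453.6  31.2  34.7] q6 -1.61 shift [ -1.2 -21.8   0.6] turn [-0.014 -0.002  0.005] norm 22.0
[543.307495   -25.44029134]
t 2.6 p [453.6  31.2  34.7] q6 -1.61 shift [ -0.9 -91.3   8.1] turn [ 0.466 -0.001  0.005] norm 92.0
```

View pics/w1.png

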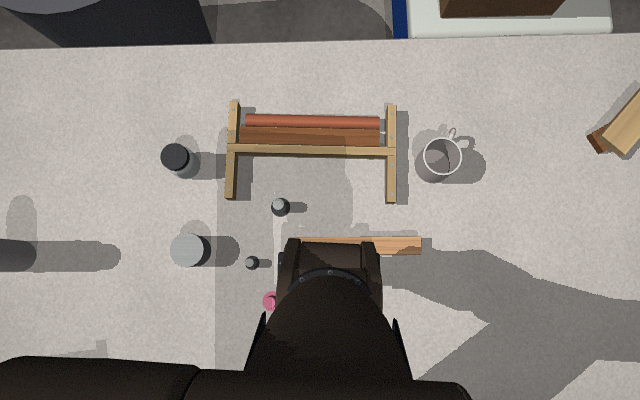

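Call:
step_arm:
  rows:
    - [0, -10, 0, 0, 0, 0]
    - [0, -10, 0, 0, 0, 0]
    - [0, -8, 0, 0.055, 0, 0]
    - [0, -8, 0, 0.055, 0, 0]
    - [0, -8, 0, 0.055, 0, 0]
    - [0, -8, 0, 0.055, 0, 0]
    - [0, 0, 0, 0, 0, 0]

```text
t: 3.52
eef_pos: [514.0, 27.2, 44.4]
tcp_rot: [-1.475, 1.551, -0.165]
ft_force: [-0.9, -0.5, 0.6]
opening: 0.997
```

Run:
```python
from h import *
cf=b2w([-143,-94]);yf=-0.50
COR=np.array([500.6,-109.5]);cf=bat(COR,yf,85,0);print(cf,w2b(cf))
t=bat(cf,yf,55,-28);go(t,36,yf)
cv2.imwrite("pics/w2.png",env.read_camera("scene")[:,:,::-1])
```

```text
[541.35117078 -34.90548224] [-144.46171172 -103.55407987]
t 3.525 p [514.   27.2  44.4] q6 -1.38 shift [  8.9 -28.1   7.1] turn [0.239 0.004 0.019] norm 30.0
```

View pics/w2.png

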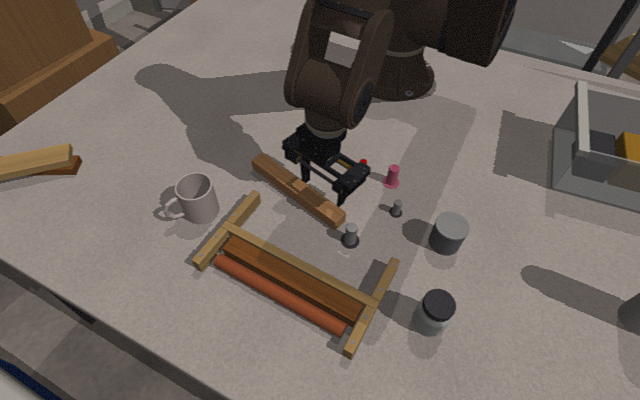

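Call:
step_arm:
  rows:
    - [4, -7, 1, 0.06, 0, 0.01]
    - [4, -7, 1, 0.06, 0, 0.005]
    - [3, -7, 1, 0.06, 0, 0.005]
    - [2, -7, 1, 0.055, 0, 0]
    - [0, 0, 0, 0, 0, 0]

```text
t: 4.2
eef_pos: [541.6, 21.8, 33.5]
tcp_rot: [0.28, 1.567, 1.356]
ft_force: [-0.8, -0.2, -0.0]
opening: 1.001
```

Run:
```python
from h import *
COR=np.array([500.6,-109.5]);yf=-.5;cf=bat(COR,yf,85,0)
t=bat(cf,yf,55,-28);go(t,36,yf)
```

```text
t 4.2 p [541.6  21.8  33.5] q6 -1.16 shift [-2.4  1.   5.1] turn [ 0.005  0.003 -0.001] norm 6.0
```

Call:
step_arm:
  rows:
    - [0, 25, 0, 0, 0, 0]
    - [-50, 10, 0, 0, 0, 0]
    - [-50, 30, -30, 0.16, 0, 0]
    - [-40, 30, -40, 0.16, 0, 0]
    - [0, 0, -40, 0.16, 0, 0]
    - [0, 0, -40, 0.16, 0, 0]
    - [0, 0, -30, 0.16, 0, 0]
    - [0, 0, 0, 0.16, 0, 0]
  grip: 10

```text
t: 5.2
eef_pos: [327.2, -49.4, 174.8]
tcp_rot: [0.231, 1.566, 0.336]
ft_force: [0.9, 0.5, -1.0]
opening: 0.216
```

Run:
```python
from h import *
print(cur()[0],cur()[2]["joints"][5])
im=env.read_camera("top");cv2.imwrite("pics/w3.png",im[:,:,::-1])
```

```text
[327.17591074 -49.43547467 174.82313646] -0.46164514514969524
```

View pics/w3.png

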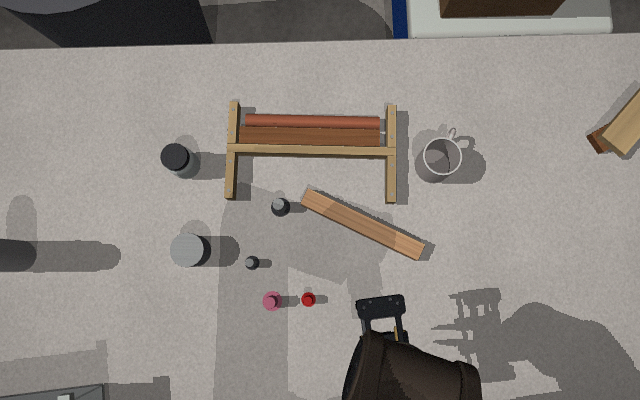

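```bash
cat >> h.py <<'E'
def seg(im,roi):
    x0,y0,x1,y1=roi
    h=cv2.cvtColor(im,cv2.COLOR_RGB2HSV);m=np.zeros(im.shape[:2],np.uint8)
    m[y0:y1,x0:x1]=cv2.inRange(h,(5,70,105),(22,255,255))[y0:y1,x0:x1]
    n,l,st,_=cv2.connectedComponentsWithStats(m)
    k=1+np.argmax(st[1:,4]);return (l==k).astype(np.uint8)
def batt(im,roi,z=32):
    m=seg(im,roi);cs,_=cv2.findContours(m,cv2.RETR_EXTERNAL,cv2.CHAIN_APPROX_NONE)
    c=max(cs,key=cv2.contourArea)[:,0,:].astype(float)
    W=np.array([ray("top",u,v,z)[:2] for u,v in c]).astype(np.float32)
    (cx,cy),wh,a=cv2.minAreaRect(W);b=cv2.boxPoints(((cx,cy),wh,a))
    e=max([b[1]-b[0],b[2]-b[1]],key=np.linalg.norm);e=e*np.sign(e[1])
    yaw=np.arctan2(-e[0],e[1]);print("size",np.round(wh,1),"c",round(cx,1),round(cy,1),"yaw",yaw.round(3),"bay c",w2b([cx,cy]).round(1),"phi",(BY-yaw).round(3))
    L=bat([cx,cy],yaw,130,0);R=bat([cx,cy],yaw,-130,0);print("L bay",w2b(L).round(1),"R bay",w2b(R).round(1))
    return np.array([cx,cy]),yaw
E
python3 - <<'E'
from h import *
im=cv2.imread("pics/top0.png")[:,:,::-1].copy();batt(im,(280,215,460,275))
im=cv2.imread("pics/w3.png")[:,:,::-1].copy()
m=seg(im,(288,170,460,275));im[cv2.Canny(m*255,50,150)>0]=(0,255,0)
cv2.imwrite("pics/w3z.png",cv2.resize(im[150:290,210:450],None,fx=3.3,fy=3.3)[:,:,::-1])
im=cv2.imread("pics/w3.png")[:,:,::-1].copy();batt(im,(288,170,460,275))
E
```

```text
size [257.9  35.6] c 504.3 -24.5 yaw -0.026 bay c [-182.1  -95.1] phi -0.026
L bay [-185.4   34.9] R bay [-178.7 -225. ]
size [259.2  35.8] c 546.9 -38.1 yaw -0.479 bay c [-138.8 -106.5] phi 0.427
L bay [-84.9  11.8] R bay [-192.7 -224.8]
```

View pics/w3z.png

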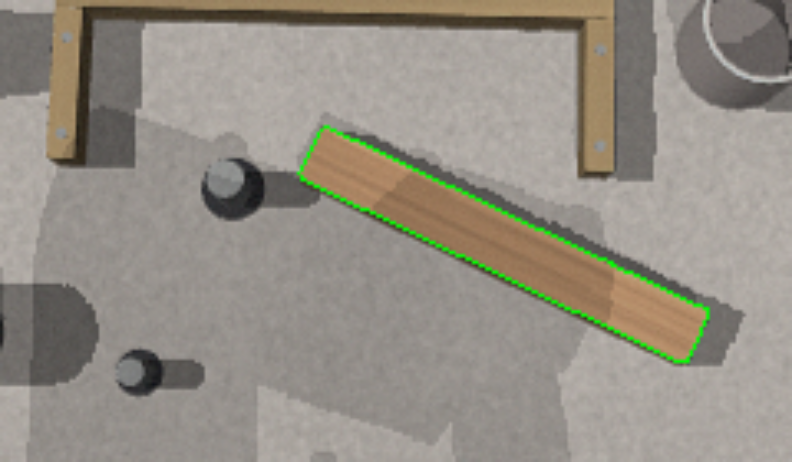

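Run:
```python
from h import *
p,R,s=cur();print(R.round(2))
c=np.array([546.9,-38.1]);y=-.479
go(bat(c,y,-165,0),130,y-np.pi/2)
```

```text
[[ 0.01 -0.1   1.  ]
 [ 0.    1.    0.1 ]
 [-1.    0.    0.01]]
t 5.25 p [327.9 -49.4 174.9] q6 -0.45 shift [  45.4 -148.4  128.9] turn [ 0.576  0.005 -0.002] norm 202.0
```

Call:
step_arm:
  rows:
    - [0, -50, 0, 0.18, 0, 0]
    - [0, -45, 10, 0.18, 0, 0]
    - [0, -40, 30, 0.18, 0, 0]
    - [0, 0, 0, 0.03, 0, 0]

```text
t: 5.75
eef_pos: [359.1, -194.1, 176.0]
tcp_rot: [0.442, 1.563, -0.023]
ft_force: [-0.3, 0.5, -0.2]
opening: 0.104
```

Run:
```python
from h import *
c=np.array([546.9,-38.1]);y=-.479
go(bat(c,y,-165,0),36,y-np.pi/2)
```

```text
t 5.75 p [ 359.1 -194.1  176. ] q6 -0.2 shift [140.9  58.1  94.6] turn [ 0.014  0.007 -0.003] norm 179.0
```

Call:
step_arm:
  rows:
    - [10, 29, 47, 0.014, 0, 0]
    - [10, 29, 47, 0, 0, 0]
    - [40, 0, 0, 0, 0, 0]
    - [40, 0, 0, 0, 0, 0]
    - [35, 0, 0, 0, 0, 0]
    - [0, 0, 0, 0, 0, 0]

```text
t: 6.5
eef_pos: [472.4, -179.6, 39.3]
tcp_rot: [0.452, 1.563, 0.0]
ft_force: [0.4, -0.5, -0.2]
opening: 0.105
```

Run:
```python
from h import *
c=np.array([546.9,-38.1]);y=-.479
go(bat(c,y,-140,0),34,y-np.pi/2)
go(bat(c,y,-18,0),34,y-np.pi/2)
```

```text
t 6.5 p [ 472.4 -179.6   39.3] q6 -0.05 shift [ 5.4 19.8  1.4] turn [ 0.028  0.007 -0.003] norm 21.0
t 6.5 p [ 472.4 -179.6   39.3] q6 -0.05 shift [  5.8 141.8   4.8] turn [ 0.028  0.007 -0.003] norm 142.0
```

Call:
step_arm:
  rows:
    - [3, 9, 1.5, 0.028, 0.005, 0]
    - [2, 9, 0, 0, 0, 0]
    - [0, 10, 0, 0, 0, 0]
    - [0, 10, 0, 0, 0, 0]
    - [0, 10, 0, 0, 0, 0]
    - [0, 10, 0, 0, 0, 0]
    - [0, 10, 0, 0, 0, 0]
    - [0, 0, 0, 0, 0, 0]

```text
t: 7.5
eef_pos: [507.1, -114.7, 39.2]
tcp_rot: [0.548, 1.564, 0.078]
ft_force: [-0.5, 0.4, -0.5]
opening: 0.105
```

Run:
```python
from h import *
c=np.array([546.9,-38.1]);y=-.479
go(bat(c,y,-18,0),34,y-np.pi/2);print(cur()[2]["ft_force"])
im=env.read_camera("top");cv2.imwrite("pics/w4.png",im[:,:,::-1])
im=env.read_camera("scene");cv2.imwrite("pics/w4s.png",im[:,:,::-1])
```

```text
t 7.5 p [ 507.1 -114.7   39.2] q6 0.11 shift [ 5.5 68.3  0.5] turn [ 0.009  0.006 -0.004] norm 69.0
[-0.53027924  0.41879986 -0.47031656]
```

View pics/w4.png

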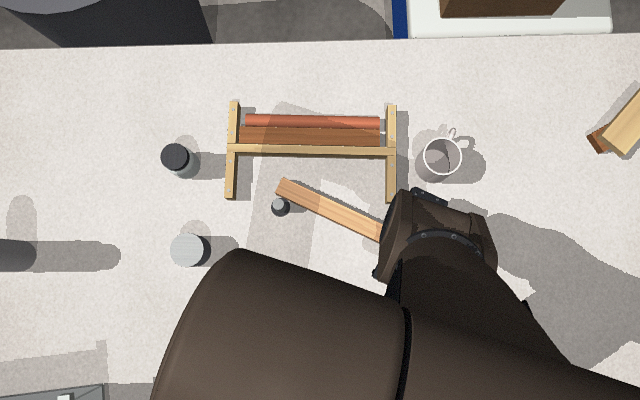

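View pics/w4s.png

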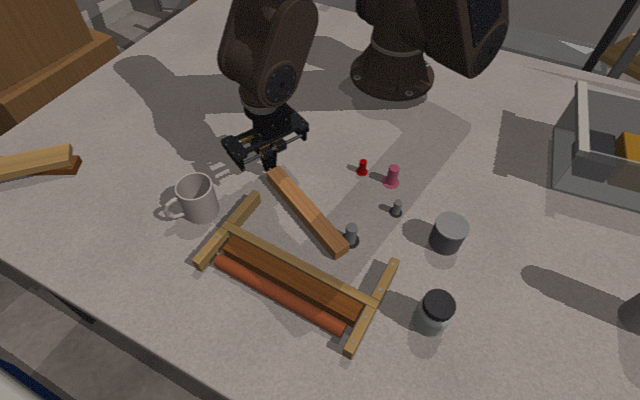

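Run:
```python
from h import *
im=cv2.imread("pics/w4.png")[:,:,::-1].copy()
c,y=batt(im,(265,172,384,245))
# visible part: left end position via post clearance
n=np.array([np.cos(y),np.sin(y)]);print("post dist",n@(np.array([588,127.5])-c))
print(w2b(c))
im[cv2.Canny(seg(im,(265,172,384,245))*255,50,150)>0]=(0,255,0)
cv2.imwrite("pics/w4z.png",cv2.resize(im[150:290,210:450],None,fx=3.3,fy=3.3)[:,:,::-1])
```

```text
size [230.4  37.9] c 577.5 25.8 yaw -0.472 bay c [-111.5  -41. ] phi 0.42
L bay [-58.6  77.7] R bay [-164.5 -159.8]
post dist -36.8321305942909
[-111.5463762   -41.03939734]
```

View pics/w4z.png

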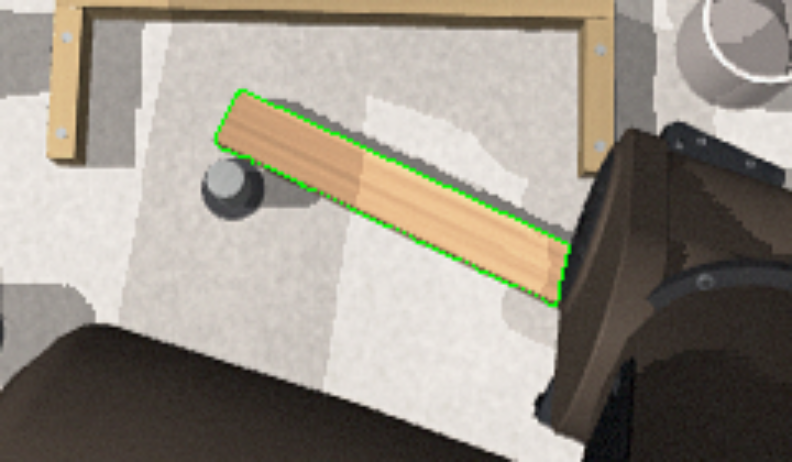

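Call:
step_arm:
  rows:
    - [2, 9, 0, 0.005, 0.003, 0]
    - [2, 9, 0, 0, 0, 0]
    - [1, 9, 0, 0, 0, 0]
    - [0, 9, 0, 0, 0, 0]
    - [0, 9, 0, 0, 0, 0]
    - [0, 9, 0, 0, 0, 0]
    - [0, 9, 0, 0, 0, 0]
    - [0, 0, 0, 0, 0, 0]

```text
t: 8.6
eef_pos: [537.7, -55.4, 34.0]
tcp_rot: [0.987, 1.567, 0.51]
ft_force: [-0.3, 0.3, 0.8]
opening: 0.106
```

Run:
```python
from h import *
c=np.array([546.9,-38.1]);y=-.479
go(bat(c,y,-18,0),34,y-np.pi/2);print(cur()[2]["ft_force"])
im=env.read_camera("top");cv2.imwrite("pics/w5.png",im[:,:,::-1])
roi=(215,155,352,245)
c,y=batt(im,roi)
n=np.array([np.cos(y),np.sin(y)]);print("post dist",n@(np.array([588,127.5])-c))
cv2.imwrite("pics/w5z.png",cv2.resize(im[130:290,210:450],None,fx=3.3,fy=3.3)[:,:,::-1])
```

```text
t 8.6 p [537.7 -55.4  34. ] q6 0.25 shift [-0.   1.6  0.2] turn [ 0.002  0.002 -0.003] norm 2.0
[-0.26049943  0.29617302  0.78161663]
size [211.   38.1] c 613.3 94.0 yaw -0.478 bay c [-79.3  28.9] phi 0.426
L bay [-25.6 147.3] R bay [-132.9  -89.5]
post dist -37.90179233556046
```

View pics/w5z.png

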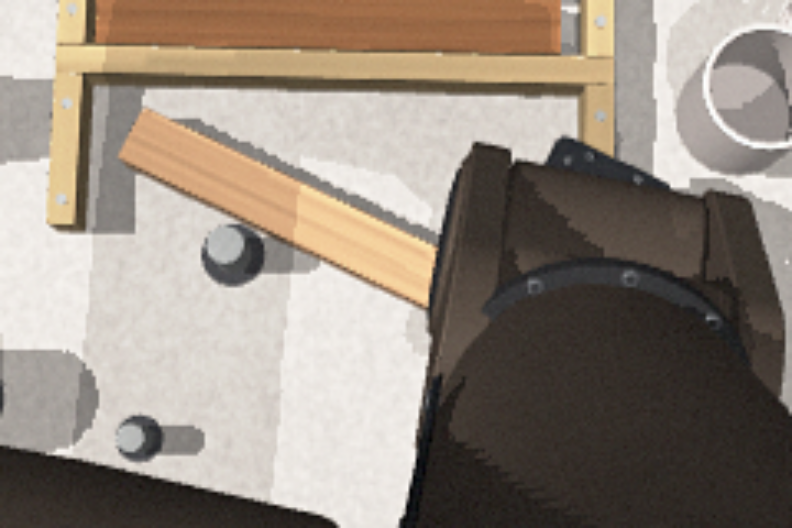

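Call:
step_arm:
  rows:
    - [0, -20, 0, 0, 0, 0]
    - [-40, -10, 0, 0, 0, 0]
    - [-40, 0, -40, -0.18, 0, 0]
    - [-20, 0, -40, -0.18, 0, 0]
    - [0, 0, 0, -0.18, 0, 0]
    - [0, 0, 0, -0.18, 0, 0]
    - [0, 0, 0, -0.18, 0, 0]
    - [0, 0, 0, -0.18, 0, 0]
  grip: 95

```text
t: 9.65
eef_pos: [441.9, -60.4, 136.7]
tcp_rot: [-0.09, 1.567, 0.54]
ft_force: [0.6, -0.2, 0.9]
opening: 0.891
```

Run:
```python
from h import *
c=b2w([-89,6.6]);y=-.479;print(c)
go(bat(c,y,-60,-55),130,y)
im=env.read_camera("top");cv2.imwrite("pics/w6.png",im[:,:,::-1])
```

```text
[602.46334624  72.21699341]
t 9.65 p [441.9 -60.4 136.7] q6 -0.92 shift [  7.1  35.  129.6] turn [-0.461  0.003  0.001] norm 134.0
```

View pics/w6.png

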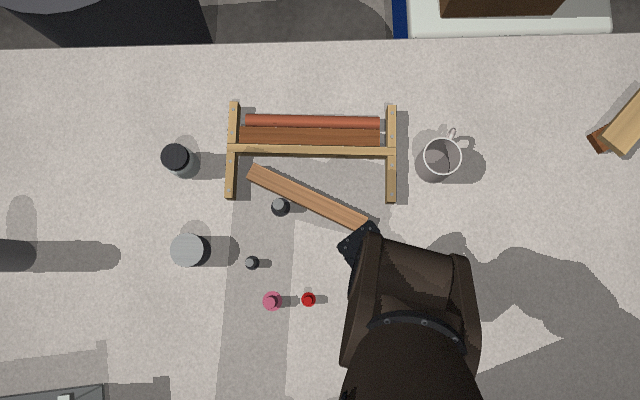

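Call:
step_arm:
  rows:
    - [0, 0, 0, -0.17, 0, 0]
    - [0, 0, 0, -0.17, 0, 0]
    - [0, 0, 0, -0.12, 0, 0]
    - [0, 0, 0, 0, 0, 0]

```text
t: 10.2
eef_pos: [439.8, -63.6, 136.6]
tcp_rot: [-0.447, 1.568, 0.651]
ft_force: [-0.7, -0.4, -0.4]
opening: 0.997
```

Run:
```python
from h import *
c=b2w([-89,6.6]);y=-.479
go(bat(c,y,-60,-55),130,y)
im=env.read_camera("top");batt(im,(235,158,385,240));cv2.imwrite("pics/w7.png",im[:,:,::-1])
```

```text
t 10.2 p [439.8 -63.6 136.6] q6 -1.4 shift [  7.  -27.6 135.4] turn [0.006 0.003 0.001] norm 138.0
size [259.2  36. ] c 603.2 72.1 yaw -0.478 bay c [-88.2   6.5] phi 0.426
L bay [-34.5 124.9] R bay [-141.9 -111.8]
```

View pics/w7.png

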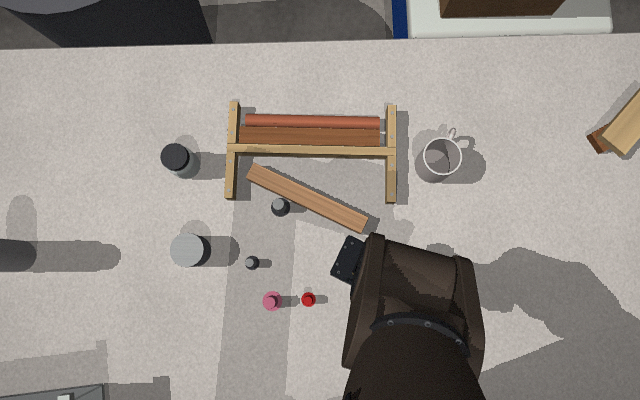

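Call:
step_arm:
  rows:
    - [2, -9, 45, 0, 0, 0]
    - [2, -9, 45, 0, 0, 0]
    - [2, -9, 45, 0, 0, 0]
    - [35, 0, 0, 0, 0, 0]
    - [35, 0, 0, 0, 0, 0]
    - [22, 0, 0, 0, 0, 0]
    - [0, 0, 0, 0, 0, 0]

```text
t: 11.12
eef_pos: [529.3, 44.8, 36.6]
tcp_rot: [-0.707, 1.566, 0.356]
ft_force: [0.6, 0.1, 0.3]
opening: 1.001
```

Run:
```python
from h import *
c=b2w([-88.2,6.5]);y=-.478
go(bat(c,y,-60,-28),34,y)
# swing about COR d=+70
CO=bat(c,y,70,0)
for yf in(-.4,-.3,-.2,-.1,-.052):
    cf=bat(CO,yf,-70,0);print(yf,w2b(cf).round(1),w2b(bat(cf,yf,130,0)).round(1),w2b(bat(cf,yf,-130,0)).round(1));go(bat(cf,yf,-60,-28),34,yf)
```

```text
t 11.125 p [529.3  44.8  36.6] q6 -1.11 shift [  2.6 -25.2  -1. ] turn [-0.03   0.004  0.003] norm 25.0
-0.4 [-83.1   4.4] [-38.8 126.6] [-127.5 -117.8]
t 11.125 p [529.3  44.8  36.6] q6 -1.11 shift [  2.7 -35.5  -2.5] turn [-0.108  0.003  0.003] norm 36.0
-0.3 [-76.5   2.4] [-44.5 128.4] [-108.4 -123.6]
t 11.125 p [529.3  44.8  36.6] q6 -1.11 shift [  2.7 -48.7  -3.2] turn [-0.208  0.003  0.004] norm 49.0
-0.2 [-69.6   1. ] [-50.4 129.6] [ -88.8 -127.6]
t 11.125 p [529.3  44.8  36.6] q6 -1.11 shift [  2.7 -62.   -2.6] turn [-0.308  0.003  0.004] norm 62.0
-0.1 [-62.6   0.3] [-56.4 130.2] [ -68.9 -129.5]
t 11.125 p [529.3  44.8  36.6] q6 -1.11 shift [  2.8 -75.2  -0.7] turn [-0.408  0.003  0.004] norm 75.0
-0.052 [-59.3   0.2] [-59.3 130.2] [ -59.3 -129.8]
t 11.125 p [529.3  44.8  36.6] q6 -1.11 shift [  2.8 -81.4   0.7] turn [-0.456  0.003  0.004] norm 81.0
```

Call:
step_arm:
  rows:
    - [2, -12, 0, -0.03, 0, 0]
    - [1, -12, 0, 0, 0, 0]
    - [0, -9, 0, -0.07, 0, 0]
    - [0, -9, 0, -0.07, 0, 0]
    - [0, -9, 0, -0.07, 0, 0]
    - [0, 0, 0, 0, 0, 0]

```text
t: 11.88
eef_pos: [581.8, 19.0, 38.6]
tcp_rot: [-1.216, 1.558, 0.088]
ft_force: [-0.1, -0.7, 0.5]
opening: 0.996
```

Run:
```python
from h import *
c=b2w([-88.2,6.5]);y=-.478
CO=bat(c,y,70,0)
for yf in(-.27,-.052):
    cf=bat(CO,yf,-70,0);go(bat(cf,yf,-60,-28),34,yf)
im=env.read_camera("scene");cv2.imwrite("pics/w8.png",im[:,:,::-1])
```

```text
t 11.875 p [581.8  19.   38.6] q6 -1.39 shift [ 4.5  7.1 -4.6] turn [0.003 0.004 0.012] norm 10.0
t 11.875 p [581.8  19.   38.6] q6 -1.39 shift [  4.8 -21.7  -7.7] turn [-0.215  0.003  0.012] norm 24.0
```

View pics/w8.png

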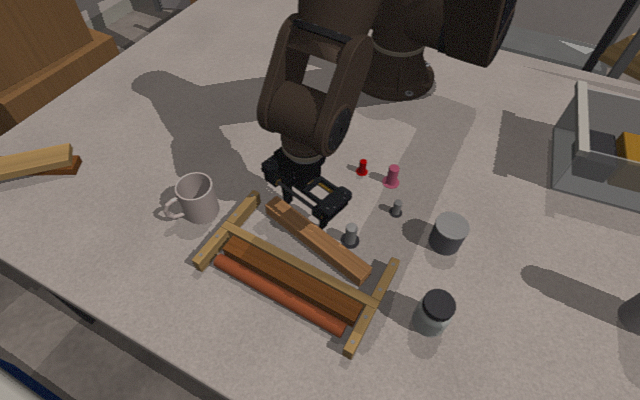

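Call:
step_arm:
  rows:
    - [3, -8, -2, -0.075, 0, 0.006]
    - [2, -8, -2, -0.07, 0, 0.003]
    - [0, -8, -2, -0.07, 0, 0]
    - [0, 0, 0, 0, 0, 0]

```text
t: 12.42
eef_pos: [603.9, 8.3, 34.9]
tcp_rot: [-0.784, 1.566, 0.732]
ft_force: [-0.4, 0.4, -0.5]
opening: 1.001
```

Run:
```python
from h import *
go(b2w([-46,0]),34,BY);print(w2b(cur()[0]),cur()[2]["ft_force"])
im=env.read_camera("top");cv2.imwrite("pics/w9.png",im[:,:,::-1])
```

```text
t 12.425 p [603.9   8.3  34.9] q6 -1.62 shift [  1.2 -38.1  57.3] turn [-0.002  0.003  0.003] norm 69.0
[-84.26252022 -57.19821331] [-0.41855011  0.44755819 -0.52908155]
```

View pics/w9.png

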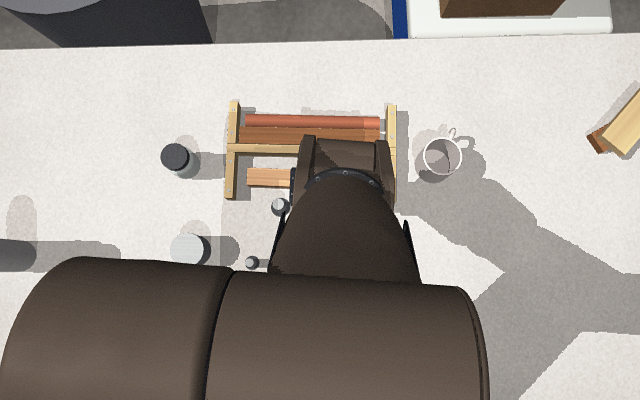

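Call:
step_arm:
  rows:
    - [0, 5, 0, 0, 0, 0]
    - [0, 0, 18, 0, 0, 0]
    - [0, 0, 18, 0, 0, 0]
    - [1, -10, 0, 0, 0, 0]
    - [1, -10, 0, 0, 0, 0]
    - [0, -8, 0, 0, 0, 0]
    - [0, 0, 0, 0, 0, 0]

```text
t: 13.35
eef_pos: [629.7, 46.4, 33.1]
tcp_rot: [-0.642, 1.567, 0.871]
ft_force: [0.6, 0.2, -0.4]
opening: 1.0
```

Run:
```python
from h import *
go(b2w([-46,-22]),34,BY);print(w2b(cur()[0]),cur()[2]["ft_force"])
```

```text
t 13.35 p [629.7  46.4  33.1] q6 -1.55 shift [ -0.8 -14.5  -4.2] turn [-0.006  0.003  0.003] norm 15.0
[-60.42983991 -17.7318563 ] [ 0.56789325  0.21504988 -0.417723  ]
```

Call:
step_arm:
  rows:
    - [0, -5, 0, -0.006, 0, 0]
    - [0, -4, 0, 0, 0, 0]
    - [0, -3, 0, 0, 0, 0]
    - [0, 0, 0, 0, 0, 0]

```text
t: 13.85
eef_pos: [642.2, 45.1, 33.0]
tcp_rot: [-0.498, 1.567, 1.02]
ft_force: [0.5, -0.9, 0.5]
opening: 0.994
```

Run:
```python
from h import *
go(b2w([-46,-22]),34,BY);print(w2b(cur()[0]),cur()[2]["ft_force"])
im=env.read_camera("scene");cv2.imwrite("pics/w10.png",cv2.resize(im[140:360,160:470],None,fx=2.5,fy=2.5)[:,:,::-1])
```

```text
t 13.85 p [642.2  45.1  33. ] q6 -1.56 shift [-1.  -1.9 -3.5] turn [-0.     0.003  0.002] norm 4.0
[-47.89525916 -18.44670008] [ 0.51991476 -0.94412181  0.47251491]
```

View pics/w10.png

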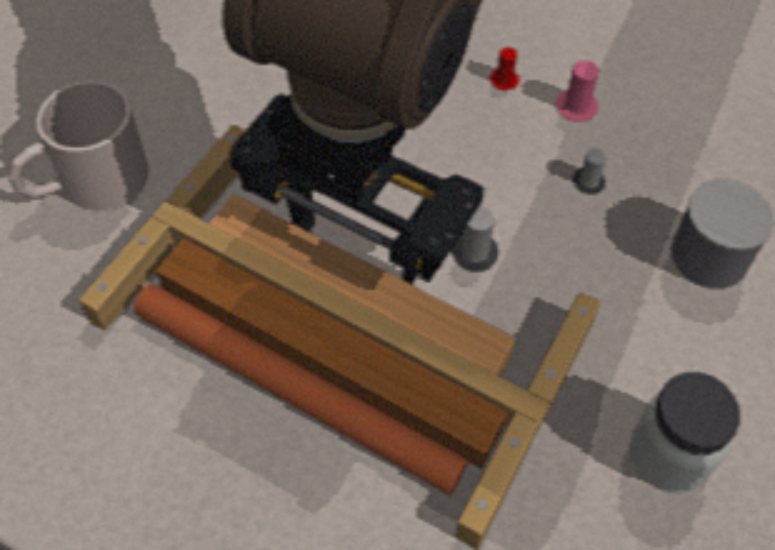

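Call:
step_arm:
  rows:
    - [0, -2, 0, 0, 0, 0]
    - [0, -2, 0, 0, 0, 0]

```text
t: 14.15
eef_pos: [642.7, 45.1, 33.0]
tcp_rot: [1.166, 1.564, 2.685]
ft_force: [-11.8, -0.7, 9.1]
opening: 0.998
```

Call:
step_arm:
  rows:
    - [0, -2, 0, 0, 0, 0]
    - [0, -1, 0, 0, 0, 0]

```text
t: 14.4
eef_pos: [642.7, 45.1, 33.1]
tcp_rot: [1.39, 1.557, 2.91]
ft_force: [-3.8, 0.3, 2.1]
opening: 0.998
```

Call:
step_arm:
  rows:
    - [0, 12, 0, 0, 0, 0]
    - [-20, 5, -5, 0, 0, 0]
    - [-45, 0, 0, 0, 0, 0]
    - [-40, 30, 0, 0, 0, 0]
    - [0, 55, 0, 0, 0, 0]
    - [0, 55, 0, 0, 0, 0]
    - [0, 50, 0, 0, 0, 0]
    - [0, 50, 0, 0, 0, 0]

```text
t: 15.4
eef_pos: [381.5, 51.2, 151.1]
tcp_rot: [0.077, 1.568, 1.596]
ft_force: [1.3, 0.5, 0.1]
opening: 0.995
```

Run:
```python
from h import *
im=env.read_camera("top");print(cur()[0]);cv2.imwrite("pics/w11z.png",cv2.resize(im[85:260,150:480],None,fx=2.4,fy=2.4,interpolation=cv2.INTER_CUBIC)[:,:,::-1])
cv2.imwrite("pics/w11.png",im[:,:,::-1])
im=env.read_camera("scene");cv2.imwrite("pics/w11s.png",cv2.resize(im[140:360,160:470],None,fx=2.5,fy=2.5)[:,:,::-1])
```

```text
[374.7785469   51.75781414 150.60024833]
```

View pics/w11z.png

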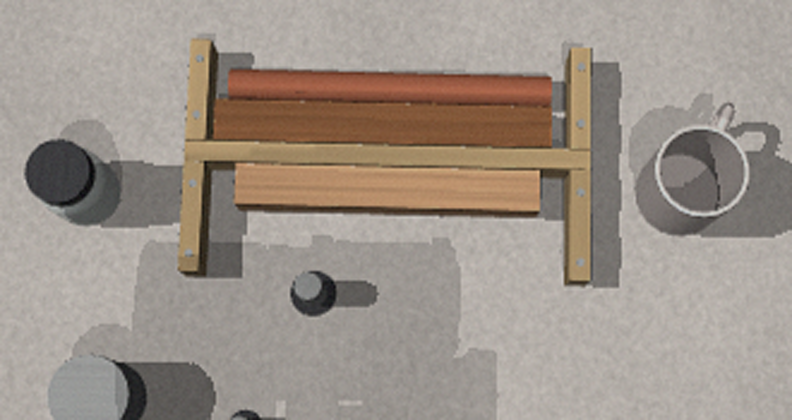

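View pics/w11s.png

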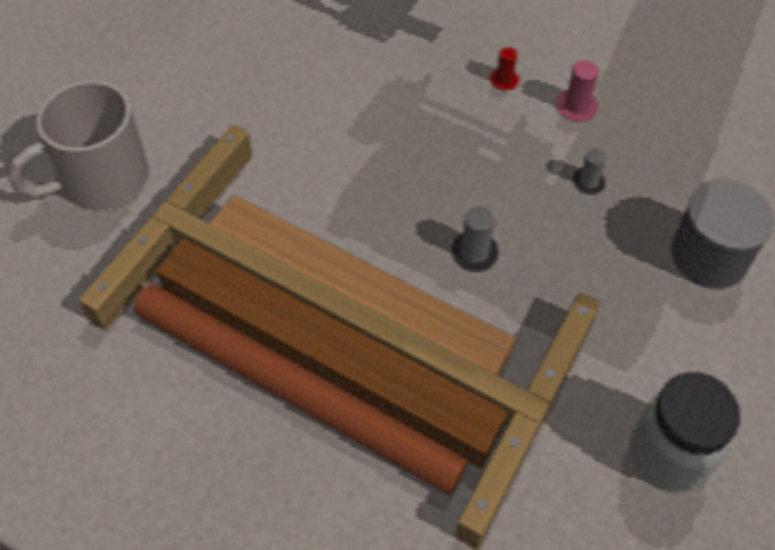

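Run:
```python
from h import *
f=lambda X,Y,z:ray("top",150+X/2.4,85+Y/2.4,z)[:2]
for n,p in dict(frontL=(235,205,32),frontR=(540,212,32),backL=(236,167,32),boardL=(212,162,36),boardR=(568,171,36)).items():print(n,w2b(f(*p)).round(1))
im=cv2.imread("pics/w11.png")[:,:,::-1].copy()
batt(im,(243,154,377,180))
for k,(u,v,z) in dict(jar=(174,150,85),tin=(186,249,65)).items(): pass
a=cv2.imread("pics/top0.png").astype(int);d=np.abs(a-im[:,:,::-1]).sum(2)
for n,(x0,y0,x1,y1) in dict(jar=(155,135,195,180),tin=(170,230,212,268),mug=(418,125,472,185)).items():print(n,(d[y0:y1,x0:x1]>60).sum())
```

```text
frontL [-36.5 126.9]
frontR [ -36.1 -131.6]
backL [ -3.4 127.7]
boardL [ -0.6 147.6]
boardR [  -0.9 -154.6]
size [263.2  37.5] c 673.2 59.7 yaw -0.027 bay c [-17.8  -2.2] phi -0.025
L bay [-21.  127.7] R bay [ -14.5 -132.2]
jar 0
tin 556
mug 0
```

Run:
```python
import cv2,numpy as np
a=cv2.imread("pics/top0.png")[215:285,150:250];b=cv2.imread("pics/w11.png")[215:285,150:250]
cv2.imwrite("pics/tin.png",cv2.resize(np.hstack([a,b]),None,fx=4,fy=4))
```

```text
(no output)
```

View pics/tin.png

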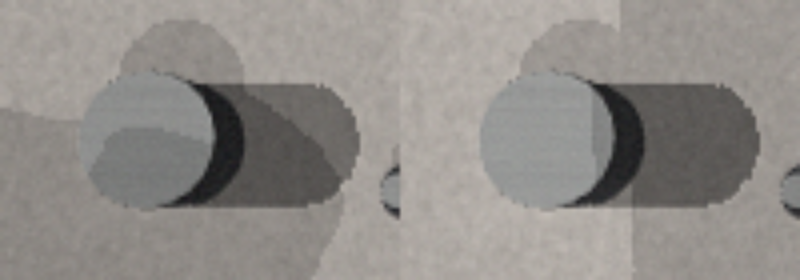

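The tin hasn't moved; only the arm's shadow on it changed. The batten is snug, so I'm handing in.

Run:
```python
from cell import env
print(env.job_done(),env.state()["t"])
```

```text
the job is handed in; nothing more can be done
the job is handed in; nothing more can be done
```

The batten now lies snug along the bay's back board, and I handed the job in at about 15.5 s of the 72 s allowed. It was only pushed along the table, never gripped or lifted.

1. **Turning:** I turned the batten about 0.43 rad with the open fingers.
2. **Left end in behind the post:** I pushed on its right end face. At that point the left end was about 36 mm from the board and past the post. The right end was still about 142 mm in front of the board.
3. **Right end in:** I swung it in, then pushed the batten flat until contact with the board, at about 12 N.

**Last checks:**
- **Fit:** the batten's front edge is 36.5 mm from the board at the left end and 36.1 mm at the right, against a width of 36 mm. The ends sit about 127 mm left and 132 mm right of the bay's middle, clear of both cheeks.
- **Bystanders:** the jar and mug are pixel-identical to the start. The tin's pixels changed, but side by side its outline is in the same place and only the arm's shadow differs.
- **Robot:** the arm was lifted clear and touching nothing.
- **One check disagreed:** the automatic rectangle fit gave a 0.025 rad yaw error, with the end centres 21 and 14.5 mm from the board. I put this down to the batten's visible front face being counted in the mask. Even on that fit, both ends are inside the 28 mm limit.

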